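# Free the watch press and hold the crystal down

### The arm

A 6-joint arm with a two-finger parallel gripper is mounted at the origin on the work surface. World frame = base frame: x ahead of the robot, y to its left, z up, the work surface at z = 0. Lengths are in m, angles in degrees, forces in N, time in s.
With the tool pointing down it reaches from about 0.25 to 0.725 m from the base axis. Payload 9.7 kg.
Tool frame: the origin (TCP) lies midway between the tips of the shut fingers; the grasp point (between the pads) lies 19 mm behind it; z points along the fingers, y is the line along which they close (so a half turn about z gives the same grasp; the last joint's range is limited). The gripper opens to 85 mm and grips with 20 to 120 N. Pads are 22 mm wide; open, the fingers measure 114 mm over their backs; the gripper's body (76 mm by 85 mm) begins 54 mm behind the grasp point. The pads swing forward as they close: fully open they stand 13 mm farther back than shut.
Start: joints at [63.255, 4.979, 10.078, 95.1, 0, 90], TCP at [0.248, 0.491, 0.231] pointing down, gripper open.
Joint ranges: [-179.16, 179.16], [-48.56, 103.87], [-65.8, 70.77], [-126.05, 130.52], [-82.76, 87.17], [-180, 180]. Speed limits (degrees/s): [127.2, 127.2, 147.25, 180, 180, 180].

### API

Orientations are given as [roll, pitch, yaw] about the fixed x, y, z axes, in that order (R = Rz(yaw) Ry(pitch) Rx(roll)).
In Python, from workcell import * gives the robot as it stands.
- The arm moves only by the tool servo_tool, never from a script. Its argument "moves" is a list of rows, each a list of 4 numbers: the shift along the world's x, y, z in shares of 0.8 m (1.0 is 0.8 m), then the turn about the world's z in normalised numbers (1 is 4 rad). A call has 1 to 20 rows; each row is the pose to reach, as a shift and turn from the pose commanded when the call began; what a row does not reach only later rows make up. A row lasts 1/12 s, in which the tool goes at most 41.7 mm and 7.16 degrees, less where a joint would pass 70% of its speed; a pose out of reach is approached as far as the arm can. Shift and turn numbers lie between -1 and 1, and a call with a number outside is refused. A call with a gripper value outside its range is refused whole. "claw" is the closure, from 0 (fully open) to 1 (shut), set as the call begins (left out, the last holds). The fingers move at their own pace and stop on an object; "force" is the grip in N (left out, the last holds). Time passes only in rows, so rows that repeat a pose let the fingers close. It gives the time, the measured TCP pose, the force, the opening and the grip force at its end, in the units of the state.
- get_obs(): the state, without advancing time (a new reading comes with each control period).
- camera(name): name is "side" or "top"; returns the picture (384x512x3 uint8, red, green, blue); there is no depth.
- get_calibration(name): a dict with "fx", "fy", "cx", "cy" (pixels), "rvec" (rotation vector, rad) and "tvec" (3), from world to camera coordinates, as OpenCV has them. Camera axes: x right, y down, z forward; pixel columns grow to the right and rows downward; lengths in m; the calibration is good to about 2 mm. A picture is of the moment at which its call begins. get_calibration takes no time and is no camera call.
- job_done(): hands the job in; it is judged then, once.
The state is a dict: "time": time; "q": joint angles; "qd": joint speeds; "joint_efforts": joint torques, N m; "ee_pos": TCP position; "tcp_rot": TCP orientation; "wrist_force": force on the tool from outside, world axes, zero at the start; "torque": the same for the moment, N m; "opening": finger opening in m; "grasp_force": force on a finger pad.
Only numpy, scipy, OpenCV 4.12 (cv2) and the standard library are available. Lean on these libraries where they do the work, as an engineer would, in place of code of your own. Each camera call takes 0.05 s, during which the arm holds its last target. There are 200 camera calls.

### The job

The little blue bench press is going to hold a freshly glued watch crystal. Pull the orange transit clip straight out of the press by its tab (it is snapped in) and put it in the low red tray. Then, with the empty gripper, press the black knob down 12 mm, until its top is level with the top of the white gauge post beside it, and finish still holding it there; never push it more than 17 mm down, and leave the other things on the table alone.

Things in the scene. Friction and masses are not known exactly. Their poses are not given: they have to be found in the camera images.
- press: Blue press bolted to the table, foot 130 x 100 mm; origin on the plunger axis at table height. Its arm (54 mm wide, from 68 mm behind to 50 mm ahead of the axis, top at 105 mm) carries the plunger. +x is the way the clip pulls out. A white gauge post 12 x 18 mm with red tip stands on the arm 44 mm behind the axis, top at 136 mm: the height of the knob's top when 12 mm down.
- plunger (a joint): Travel of the black knob, m: 0 up at rest, positive down, stop at 0.018; 0.012 is wanted. Spring-returned: 2 N to start, 0.3 N more per mm; after 8 mm its rubber pad meets the watch, whose sprung nest adds 1 N plus 0.8 N per mm (10 N in all at 12 mm). The clip blocks it while in place.
- knob_top (a point): Centre of the top of the round black knob, 40 mm across and 22 mm high, top flat 24 mm across; 148 mm above the table at rest, moves down with the plunger.
- clip: Orange clip, 30 g, 98 mm long, 30 mm wide: its slick fork, 19 mm high, straddles the plunger shaft between arm and knob. Origin on the shaft axis at the clip's underside (105 mm above the table in place), x towards the tab, z up. Two spring balls hold it: 5 to 9 N along its +x frees it within 8 mm; it slides between guide rails and is clear to lift after 60 mm, not before.
- clip_tab (a point): Grip point on the clip's upright tab: the tab is 10 mm thick (local y), 32 mm long (local x), its underside level with the clip's and its top 46 mm above; this point is 68 mm from the clip's origin along x, mid-thickness, 30 mm above the clip's underside.
- clip_mid (a point): Middle of the clip, 35 mm from its origin along its x, 10 mm above its underside.
- tray: Low red tray fixed to the table, 190 mm (its x) by 150 mm (its y), 20 mm high, walls 6 mm, grey-lined inner floor 6 mm above the table; origin under its centre. Yaw varies.
- watch: Watch head without strap, 40 mm across, 11 mm thick, lying in the sprung nest of the press under the plunger, its underside 35 mm above the table; origin at its underside's centre. It stays there.
- loupe: Bystander: black eyepiece loupe, 28 mm across, 26 mm high.
- watch_b: Bystander: watch head with blue dial, 40 mm across, 11 mm thick.
- watch_c: Bystander: watch head with green dial, 40 mm across, 11 mm thick.
- jar: Bystander: small jar with blue cap, 52 mm across, 50 mm high.
- driver: Bystander: screwdriver lying down, 150 mm long.
- ring_box: Bystander: red ring box, 55 x 55 x 42 mm.
- mug: Bystander: white mug, 76 mm across, 85 mm high.
Mind the look-alikes: they are no part of the job. What is meant by the press is not turquoise, and is the smaller of those in its own colour.

How it is judged:
By the outcome, as a careful person would: the job done as asked, in the order asked, and still so for the second after the job is handed in, while the arm keeps its last pose, push and grip.
It also fails if it takes over 64 s, if anything falls off the work surface, if the arm or the gripper's body presses on something with over 40 N, if the wrist force passes 120 N, or if a joint passes its speed limit or range.

## Working session

There is one attempt and no reset: what is moved stays moved. The work goes in short steps, Python scripts to look and compute and a tool call to move; the robot and the scene stay as the last step left them, time stands still between calls to the robot, and variables do not carry over. Pictures are saved under pics/ and viewed, at most 10 in all, crops included, and the job is handed in when it is done.

Besides the shell and the picture viewer there is one more tool, called after "Call:" by a JSON object that holds its "op" and its "data". servo_tool: Moves the arm, as the interface text tells. Its arguments: {"type":"object","properties":{"moves":{"type":"array","items":{"type":"array","items":{"type":"number"}}},"claw":{"type":"number"},"force":{"type":"number"}},"required":["moves"]}

```bash
mkdir -p pics; ls; cat > h.py <<'E'
from workcell import *
import numpy as np, cv2
def cal(n):
    c=get_calibration(n);R=cv2.Rodrigues(np.array(c["rvec"],float))[0]
    return np.array([[c["fx"],0,c["cx"]],[0,c["fy"],c["cy"]],[0,0,1]]),R,np.array(c["tvec"],float).ravel()
def ray(n,u,v):
    K,R,t=cal(n);return -R.T@t,R.T@np.linalg.inv(K)@np.array([u,v,1.])
def plane(n,u,v,z):
    o,d=ray(n,u,v);return o+d*(z-o[2])/d[2]
def proj(n,p):
    K,R,t=cal(n);q=K@(R@np.array(p,float)+t);return q[:2]/q[2]
E
python3 - <<'E'
from h import *
t=camera("top");s=camera("side")
cv2.imwrite("pics/t0.png",t[...,::-1]);cv2.imwrite("pics/s0.png",s[...,::-1])
for n in("top","side"):print(n,ray(n,256,192),get_calibration(n))
print(get_obs())
E
```

```text
pics
top (array([ 0.41812703, -0.0768248 ,  1.32583665]), array([ 9.64886352e-02, -5.55162157e-04, -9.95345934e-01])) {'fx': 403.64844780142823, 'fy': 403.64844780142823, 'cx': 257.96832669059586, 'cy': 192.13663116167945, 'rvec': array([ 2.1558351 , -2.19250536,  0.10975602]), 'tvec': array([-0.07472842,  0.54488209,  1.279099  ])}
side (array([ 0.0971692 , -0.84660436,  0.89169502]), array([ 0.38950485,  0.64569453, -0.65718574])) {'fx': 473.5597509045748, 'fy': 473.5597509045748, 'cx': 249.69329989016865, 'cy': 200.8745942560485, 'rvec': array([ 2.23640591, -0.61855927,  0.25966615]), 'tvec': array([-0.50517618,  0.20984535,  1.10546947])}
{'time': 0.1, 'q': array([ 6.32528476e+01,  5.00622032e+00,  1.00387470e+01,  9.50987679e+01,
       -1.64221676e-03,  8.99971721e+01]), 'qd': array([ 0.10084928, -0.06693966,  0.1500571 , -0.06082478, -0.02152839,
        0.00123136]), 'joint_efforts': array([-4.88873411e-04, -5.21561730e+01,  4.65653694e+01,  1.61090121e-02,
       -5.96817222e-05, -1.38833691e-06]), 'ee_pos': array([0.24744547, 0.49096537, 0.23066833]), 'tcp_rot': array([-1.79933759e+02,  1.63894623e-03,  1.53255677e+02]), 'wrist_force': array([ 0.78802612, -0.85282504,  0.28796885]), 'torque': array([-0.00274794,  0.01176432, -0.00124537]), 'grasp_force': 0.0, 'opening': 0.08556179346190859}
```

View pics/t0.png

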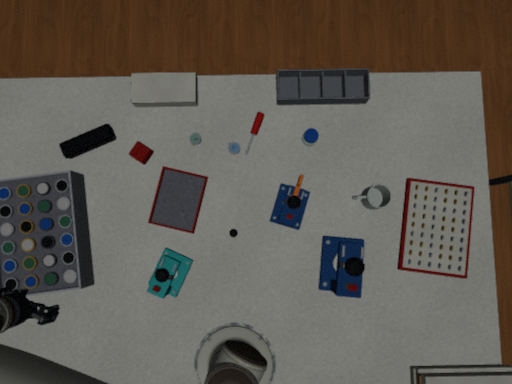

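View pics/s0.png

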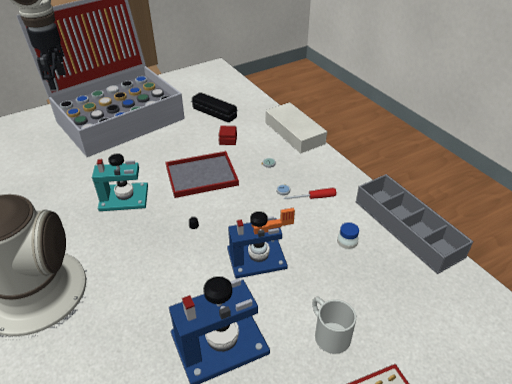

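Press candidates in top view: turquoise at (163,275), small blue with orange clip at (293,202), large blue at (345,265). I choose the small blue one. Tray candidates: the red tray with grey lining at (178,199) and the red board with pegs at (436,228). I choose the first.

```bash
python3 - <<'E'
from h import *
t=cv2.imread("pics/t0.png");s=cv2.imread("pics/s0.png")
a=cv2.resize(t[165:240,260:330],None,fx=5.5,fy=5.5,interpolation=cv2.INTER_CUBIC)
b=cv2.resize(s[200:280,220:305],None,fx=4.7,fy=5.15,interpolation=cv2.INTER_CUBIC)
h=max(a.shape[0],b.shape[0]);P=lambda i:cv2.copyMakeBorder(i,0,h-i.shape[0],0,0,0)
cv2.imwrite("pics/crop0.png",np.hstack([P(a),P(b)]))
def comp(img,lo,hi,box):
    m=cv2.inRange(cv2.cvtColor(img,cv2.COLOR_BGR2HSV),lo,hi);k=np.zeros_like(m);x0,y0,x1,y1=box;k[y0:y1,x0:x1]=m[y0:y1,x0:x1]
    n,l,st,c=cv2.connectedComponentsWithStats(k);i=1+np.argmax(st[1:,4]);return c[i],st[i],(l==i).astype(np.uint8)
O=((8,120,90),(22,255,255));Bk=((0,0,0),(179,255,45));Rd=((0,120,60),(6,255,255))
out={}
for n,im,bx in(("top",t,(260,165,330,240)),("side",s,(220,200,305,280))):
    for nm,c in(("orange",O),("black",Bk),("red",Rd)):
        try:
            C,S,m=comp(im,*c,bx);out[n,nm]=C;print(n,nm,C,S)
        except Exception as e:print(n,nm,e)
def tri(p,q):
    o1,d1=ray("top",*p);o2,d2=ray("side",*q)
    A=np.stack([d1,-d2],1);x=np.linalg.lstsq(A,o2-o1,rcond=None)[0];a=o1+d1*x[0];b=o2+d2*x[1];return (a+b)/2,np.linalg.norm(a-b)
for nm in("black","red","orange"):print(nm,tri(out["top",nm],out["side",nm]))
print("knob z.14",plane("top",*out["top","black"],.14),"red .132",plane("top",*out["top","red"],.136))
C,S,m=comp(t,(0,90,50),(8,255,255),(140,160,215,240))
r=cv2.minAreaRect(cv2.findContours(m,0,2)[0][0]);bp=cv2.boxPoints(r)
q=np.array([plane("top",*p,.015)for p in bp]);print("tray",q.mean(0),q.round(3),np.linalg.norm(np.diff(q,axis=0),axis=1))
# blue foot/arm
C,S,m=comp(t,(100,120,40),(125,255,255),(262,170,325,235));m2=cv2.morphologyEx(m,3,np.ones((9,9)))
r=cv2.minAreaRect(np.argwhere(m2>0)[:,::-1].astype(np.int32));print(r)
c,_,m=comp(t,*O,(260,165,330,240));pts=np.argwhere(m>0)[:,::-1].astype(np.float32);print(cv2.minAreaRect(pts),cv2.fitLine(pts,2,0,.01,.01).ravel())
E
```

```text
top orange [297.79746835 185.89873418] [293 175  10  21  79]
top black [293.12269939 202.03680982] [284 196  18  13 163]
top red [289.14285714 216.14285714] [287 215   5   4  14]
side orange [277.2132964  221.09418283] [252 208  43  26 361]
side black [258.61827957 218.72043011] [251 212  16  15 186]
side red [239.73333333 222.7       ] [237 220   6   7  30]
black (array([ 0.50191101, -0.18671699,  0.13614233]), np.float64(0.00017592155455254565))
red (array([ 0.46010323, -0.17389044,  0.13411544]), np.float64(0.0008161195187638528))
orange (array([ 0.5479689 , -0.20182351,  0.11859853]), np.float64(0.007848220822796504))
knob z.14 [ 0.50156014 -0.18632196  0.14      ] red .132 [ 0.46040757 -0.17390806  0.136     ]
tray [0.52647228 0.17893679 0.015     ] [[0.453 0.273 0.015]
 [0.637 0.231 0.015]
 [0.599 0.083 0.015]
 [0.416 0.128 0.015]] [0.18919032 0.15236886 0.18874828]
((289.5876159667969, 205.7022247314453), (29.51459503173828, 39.16468811035156), 16.389541625976562)
((297.8018798828125, 184.94338989257812), (4.258177280426025, 21.428245544433594), 15.945395469665527) [  0.31867474  -0.9478641  297.79745    185.89873   ]
```

View pics/crop0.png

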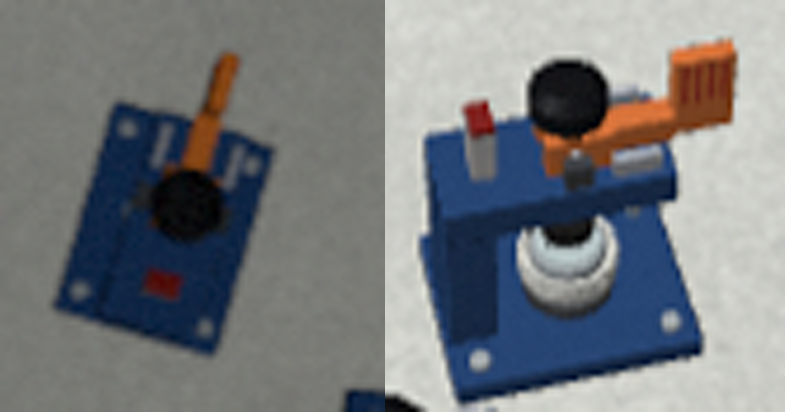

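The crop shows the small blue press, with the knob at crop (187,205), the orange tab pulling out up-right to (229,55), and the red-tipped post at (162,285). That matches the description, so I make the first move: part way there, with a small turn to learn the joint 6 sign.

Careful with the scale: shifts go in shares of 0.8 m and turns go in shares of 4 rad. That gives: -15 cm / 80 = -0.1875, -11 cm / 80 = -0.1375, 0.17 rad / 4 = 0.0425.

Call:
{"op": "servo_tool", "data": {"moves": [[0.0375,-0.05,0.0125,0.01],[0.075,-0.1,0.025,0.02],[0.1125,-0.1375,0.025,0.03],[0.1375,-0.1875,0.025,0.0425],[0.1375,-0.1875,0.025,0.0425],[0.1375,-0.1875,0.025,0.0425]], "claw": 0.3, "force": 30}}

```text
time: 0.6
ee_pos: [0.3593, 0.338, 0.2515]
tcp_rot: [-180.0, 0.0, 162.8]
wrist_force: [0.0, -0.2, -0.2]
opening: 0.0594
grasp_force: 0.0
```

```bash
python3 - <<'E'
from h import *
o=get_obs();print({k:np.round(o[k],3) for k in("time","q","ee_pos","tcp_rot","opening","wrist_force")})
t=cv2.imread("pics/t0.png");s=cv2.imread("pics/s0.png")
# foot yaw at z~.01 via bolt-side edges: project rect corners
hs=cv2.cvtColor(t,cv2.COLOR_BGR2HSV)
m=cv2.inRange(hs,(8,120,60),(22,255,255));m[:165]=0;m[240:]=0;m[:,:260]=0;m[:,330:]=0
P=np.argwhere(m>0)[:,::-1].astype(float)
W=np.array([plane("top",*p,.151)[:2] for p in P if p[1]<184])
d=cv2.fitLine(W.astype(np.float32),2,0,.01,.01).ravel();print("tab line",d,np.degrees(np.arctan2(d[1],d[0]))) 
W2=np.array([plane("top",*p,.124)[:2] for p in P if p[1]>=186]);print("tab mean",W.mean(0),"clip bar mean",W2.mean(0),len(W),len(W2))
K=np.array([.5019,-.1867])
for y in(-15,-17,-19):
    u=np.array([np.cos(np.radians(y)),np.sin(np.radians(y))])
    print(y,[proj("top",[*(K+u*a),.151]).round(1) for a in(52,84) for a in [a/1000]],[proj("side",[*(K+u*a/1000),.151]).round(1) for a in(52,84)])
ms=cv2.inRange(cv2.cvtColor(s,cv2.COLOR_BGR2HSV),(6,110,60),(24,255,255));ms[:200]=0;ms[240:]=0;ms[:,:240]=0;ms[:,305:]=0
print(cv2.boundingRect(ms))
for v in(206,208,210,212,214): print(v,np.where(ms[v])[0])
for v in range(173,190,2): print(v,np.where(m[v])[0])
E
```

```text
{'time': np.float64(0.6), 'q': array([ 4.3280e+01, -2.2940e+00,  4.9250e+00,  9.7224e+01, -4.8000e-02,
        6.0496e+01]), 'ee_pos': array([0.359, 0.338, 0.251]), 'tcp_rot': array([-1.79973e+02,  4.00000e-02,  1.62783e+02]), 'opening': np.float64(0.059), 'wrist_force': array([ 0.038, -0.172, -0.244])}
tab line [ 0.94068563 -0.33927944  0.5681883  -0.20721573] -19.83298
tab mean [ 0.56818832 -0.20721572] clip bar mean [ 0.5358951  -0.19726387] 31 49
-15 [array([297.7, 184.5]), array([300.3, 174. ])] [array([280.4, 209.6]), array([293.7, 206.9])]
-17 [array([298.3, 184.6]), array([301.2, 174.2])] [array([280.7, 210.1]), array([294.1, 207.8])]
-19 [array([298.9, 184.8]), array([302.2, 174.5])] [array([280.9, 210.7]), array([294.5, 208.6])]
(252, 208, 43, 26)
206 []
208 [290 291 292 293]
210 [281 282 283 284 285 286 287 288 289 290 291 292 293 294]
212 [281 282 283 284 285 286 287 288 289 290 291 293]
214 [281 282 283 285 287 288 290 291 292 293]
173 []
175 [300 301 302]
177 [299 300 301 302]
179 [299 300 301]
181 [298 299 300 301]
183 [298 299 300]
185 [296 297 298 299]
187 [295 296 297 298 299]
189 [295 296 297 298]
```

In the tool's units: -54.8 cm / 80 = -0.685, 16.8 cm / 80 = 0.21.

Call:
{"op": "servo_tool", "data": {"moves": [[0.0175,-0.0456,0,0],[0.035,-0.0913,0,0],[0.0525,-0.1375,0,0],[0.07,-0.1825,0,0],[0.0875,-0.2288,0,0],[0.105,-0.275,0,0],[0.1225,-0.32,0,0],[0.14,-0.365,0,0],[0.1575,-0.4113,0,0],[0.175,-0.4563,0,0],[0.1925,-0.5025,0,0],[0.21,-0.5475,-0.0125,0],[0.2275,-0.5938,-0.025,0],[0.245,-0.64,-0.0375,0],[0.2638,-0.685,-0.05,0],[0.2638,-0.685,-0.0625,0],[0.2638,-0.685,-0.0625,0],[0.2638,-0.685,-0.0625,0],[0.2638,-0.685,-0.0625,0]]}}

```text
time: 2.18
ee_pos: [0.5685, -0.2056, 0.2021]
tcp_rot: [180.0, 0.0, 163.1]
wrist_force: [-0.3, 0.3, 0.8]
opening: 0.0594
grasp_force: 0.0
```

```bash
python3 - <<'E'
from h import *
o=get_obs();print({k:np.round(o[k],3) for k in("time","q","ee_pos","tcp_rot","opening","wrist_force")})
s=camera("side")[150:280,220:340,::-1]
cv2.imwrite("pics/s1.png",cv2.resize(s,None,fx=4.5,fy=4.5,interpolation=cv2.INTER_CUBIC))
E
```

```text
{'time': np.float64(2.183), 'q': array([-1.9892e+01,  1.2067e+01,  1.4781e+01,  9.2683e+01,  1.3000e-02,
       -2.9520e+00]), 'ee_pos': array([ 0.569, -0.206,  0.202]), 'tcp_rot': array([1.79988e+02, 3.20000e-02, 1.63060e+02]), 'opening': np.float64(0.059), 'wrist_force': array([-0.32 ,  0.336,  0.841])}
```

View pics/s1.png

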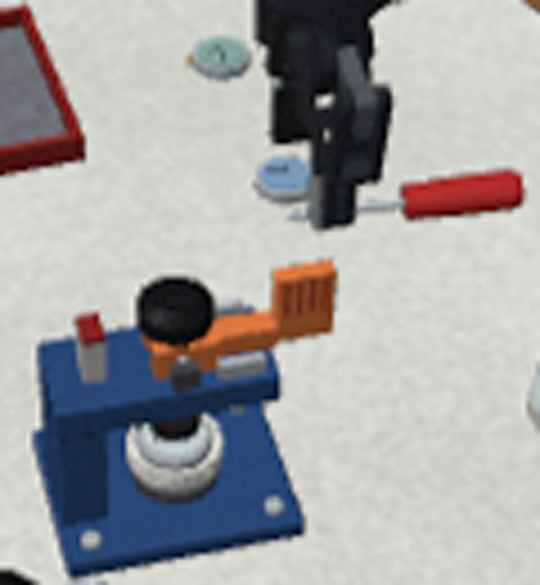

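The view shows the gripper above the orange tab, which is at crop (303,298). It is aligned, so I descend and close.

Call:
{"op": "servo_tool", "data": {"moves": [[0,0,-0.0375,0],[0,0,-0.075,0],[0,0,-0.1,0],[0,0,-0.1075,0],[0,0,-0.1075,0],[0,0,-0.1075,0]], "claw": 0.3}}

```text
time: 2.73
ee_pos: [0.569, -0.2064, 0.1171]
tcp_rot: [-180.0, 0.1, 163.0]
wrist_force: [0.1, 0.1, 0.5]
opening: 0.0595
grasp_force: 0.0
```

Call:
{"op": "servo_tool", "data": {"moves": [[0,0,0,0],[0,0,0,0],[0,0,0,0],[0,0,0,0],[0,0,0,0],[0,0,0,0],[0,0,0,0],[0,0,0,0]], "claw": 1, "force": 40}}

```text
time: 3.4
ee_pos: [0.5688, -0.207, 0.1161]
tcp_rot: [-180.0, 0.1, 163.0]
wrist_force: [0.1, -0.3, 6.3]
opening: 0.0092
grasp_force: 41.6
```

In the tool's units: 1.15 cm / 80 = 0.0144, 0.05 cm / 80 = 0.0006.

Call:
{"op": "servo_tool", "data": {"moves": [[0,0,0.0006,0],[0.0024,-0.0008,0.0006,0],[0.0048,-0.0015,0.0006,0],[0.0071,-0.0023,0.0006,0],[0.0096,-0.003,0.0006,0],[0.012,-0.0036,0.0006,0],[0.0144,-0.0044,0.0006,0],[0.0144,-0.0044,0.0006,0],[0.0144,-0.0044,0.0006,0]]}}

```text
time: 4.15
ee_pos: [0.5802, -0.2104, 0.116]
tcp_rot: [-180.0, 0.0, 163.0]
wrist_force: [0.1, -0.6, 5.1]
opening: 0.0094
grasp_force: 41.7
```

In the tool's units: 1.05 cm / 80 = 0.0131, 0.76 cm / 80 = 0.0095.

Call:
{"op": "servo_tool", "data": {"moves": [[0.0031,-0.001,0.0006,0],[0.0063,-0.0019,0.0006,0],[0.0095,-0.0029,0.0006,0],[0.0131,-0.004,0.0006,0],[0.0131,-0.004,0.0006,0]]}}

```text
time: 4.57
ee_pos: [0.5911, -0.2137, 0.1161]
tcp_rot: [180.0, 0.0, 163.0]
wrist_force: [-0.3, -0.3, 1.8]
opening: 0.0095
grasp_force: 41.0
```

```bash
python3 - <<'E'
from h import *
s=camera("side")[150:280,220:340,::-1]
cv2.imwrite("pics/s2.png",cv2.resize(s,None,fx=4.5,fy=4.5,interpolation=cv2.INTER_CUBIC))
E
```

```text
(no output)
```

View pics/s2.png

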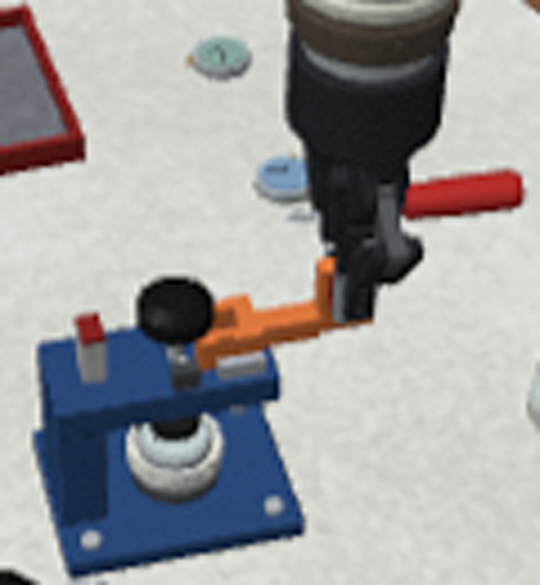

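The clip has come out with the gripper: the fork end is now at crop (215,340). I continue the pull to clear the rails.

In the tool's units: 8 cm / 80 = 0.1, 7 cm / 80 = 0.0875.

Call:
{"op": "servo_tool", "data": {"moves": [[0.0075,-0.0023,0,0],[0.015,-0.0046,0,0],[0.0225,-0.0069,0,0],[0.03,-0.0091,0,0],[0.0375,-0.0115,0,0],[0.045,-0.0138,0,0],[0.0525,-0.016,0,0],[0.06,-0.0184,0,0],[0.0675,-0.0206,0,0],[0.0675,-0.0206,0,0],[0.0675,-0.0206,0,0],[0.0675,-0.0206,0.0125,0],[0.0675,-0.0206,0.0375,0],[0.0675,-0.0206,0.0625,0],[0.0675,-0.0206,0.0875,0],[0.0675,-0.0206,0.1,0],[0.0675,-0.0206,0.1,0]]}}

```text
time: 6.03
ee_pos: [0.6452, -0.2303, 0.1999]
tcp_rot: [-180.0, 0.3, 163.0]
wrist_force: [0.5, -0.2, 0.2]
opening: 0.0093
grasp_force: 40.8
```

In the tool's units: 39.9 cm / 80 = 0.4988, -8.6 cm / 80 = -0.1075.

Call:
{"op": "servo_tool", "data": {"moves": [[0,0.025,0,0],[-0.0038,0.0625,0,0],[-0.01,0.1063,0,0],[-0.0188,0.15,0,0],[-0.0275,0.1938,0,0],[-0.0375,0.2375,0,0],[-0.05,0.2813,0,0],[-0.0625,0.325,0,0],[-0.075,0.3688,0,0],[-0.0875,0.4125,0,0],[-0.1,0.4563,0,0],[-0.1075,0.4875,0,0],[-0.1075,0.4988,0,0],[-0.1075,0.4988,0,0],[-0.1075,0.4988,-0.05,0],[-0.1075,0.4988,-0.1,0],[-0.1075,0.4988,-0.1375,0],[-0.1075,0.4988,-0.175,0],[-0.1075,0.4988,-0.175,0],[-0.1075,0.4988,-0.175,0]]}}

```text
time: 7.7
ee_pos: [0.5576, 0.1674, 0.055]
tcp_rot: [-179.9, -0.2, 162.9]
wrist_force: [-0.6, 0.3, -0.1]
opening: 0.0093
grasp_force: 40.8
```

```bash
python3 - <<'E'
from h import *
s=camera("side")[90:280,140:390,::-1]
cv2.imwrite("pics/s3.png",cv2.resize(s,None,fx=3,fy=3,interpolation=cv2.INTER_CUBIC))
E
```

```text
(no output)
```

View pics/s3.png

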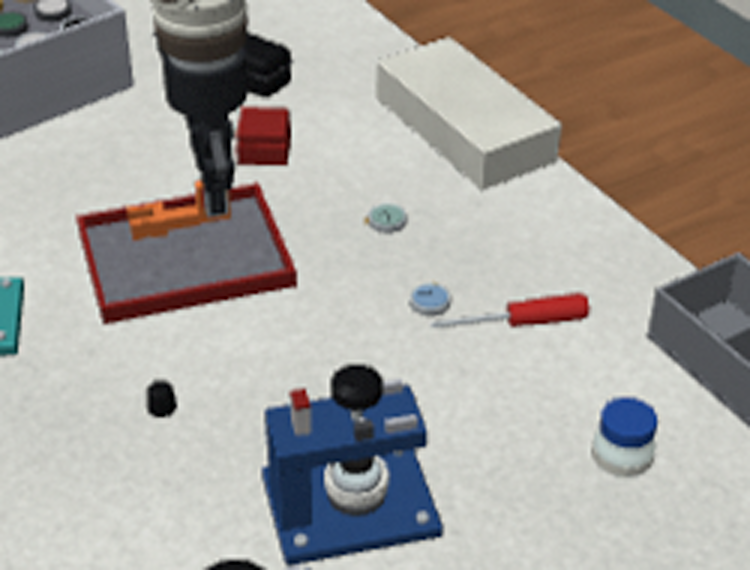

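The clip hangs level over the tray, at crop (170,215). I lower it.

In the tool's units: -3.8 cm / 80 = -0.0475, -3.7 cm / 80 = -0.0463.

Call:
{"op": "servo_tool", "data": {"moves": [[0,0,-0.015,0],[0,0,-0.0275,0],[0,0,-0.0375,0],[0,0,-0.0425,0],[0,0,-0.045,0],[0,0,-0.0463,0],[0,0,-0.0475,0],[0,0,-0.0475,0],[0,0,-0.0475,0]]}}

```text
time: 8.5
ee_pos: [0.5587, 0.169, 0.0186]
tcp_rot: [180.0, 0.0, 163.0]
wrist_force: [0.4, 0.9, -0.4]
opening: 0.0097
grasp_force: 40.8
```

In the tool's units: -0.1 cm / 80 = -0.0013.

Call:
{"op": "servo_tool", "data": {"moves": [[0,0,-0.0013,0],[0,0,-0.0013,0],[0,0,-0.0013,0]]}}

```text
time: 8.75
ee_pos: [0.5585, 0.169, 0.0174]
tcp_rot: [180.0, 0.0, 163.0]
wrist_force: [0.4, 0.0, -0.9]
opening: 0.0098
grasp_force: 40.8
```

In the tool's units: 20 cm / 80 = 0.25, 16.5 cm / 80 = 0.2063.

Call:
{"op": "servo_tool", "data": {"moves": [[0,0,0,0],[0,0,0,0],[0,0,0,0],[0,0,0,0],[0,0,0.0125,0],[0,0,0.0375,0],[0,0,0.075,0],[0,0,0.1188,0],[0,0,0.1625,0],[0,0,0.2063,0],[0,0,0.25,0],[0,0,0.25,0]], "claw": 0.4}}

```text
time: 9.75
ee_pos: [0.5601, 0.1694, 0.2259]
tcp_rot: [179.7, 0.5, 163.0]
wrist_force: [1.6, 0.2, 1.5]
opening: 0.051
grasp_force: 0.0
```

```bash
python3 - <<'E'
from h import *
t=camera("top")[...,::-1].copy();s=camera("side")[...,::-1].copy()
cv2.imwrite("pics/t4.png",t);cv2.imwrite("pics/s4.png",s)
cv2.imwrite("pics/c4.png",np.vstack([cv2.resize(s[200:280,220:305],(425,400)),cv2.resize(s[140:200,150:250],(425,200))])[:600])
R={}
for n,im,b in(("top",t,(280,190,310,215)),("side",s,(245,205,272,230))):
    g=cv2.cvtColor(im,cv2.COLOR_BGR2HSV);m=cv2.inRange(g,(0,0,0),(179,255,45));k=np.zeros_like(m);k[b[1]:b[3],b[0]:b[2]]=m[b[1]:b[3],b[0]:b[2]]
    k=cv2.morphologyEx(k,2,cv2.getStructuringElement(2,(7,7)))
    c=max(cv2.findContours(k,0,1)[0],key=len);R[n]=cv2.minEnclosingCircle(c);print(n,R[n],cv2.boundingRect(c))
# knob widest around z~.137
o1,d1=ray("top",*R["top"][0]);o2,d2=ray("side",*R["side"][0]);x=np.linalg.lstsq(np.stack([d1,-d2],1),o2-o1,rcond=None)[0]
print(o1+d1*x[0],o2+d2*x[1],plane("top",*R["top"][0],.137),plane("side",*R["side"][0],.137),get_obs()["ee_pos"])
E
```

```text
top ((293.0, 202.5), 7.43313455581665) (286, 196, 15, 13)
side ((259.2241516113281, 218.44827270507812), 7.650386810302734) (253, 212, 14, 15)
[ 0.50042191 -0.18622166  0.13678376] [ 0.50312964 -0.18753645  0.13709213] [ 0.50040694 -0.18620177  0.137     ] [ 0.5031792  -0.18745598  0.137     ] [0.55918706 0.16916795 0.2198182 ]
```

View pics/c4.png

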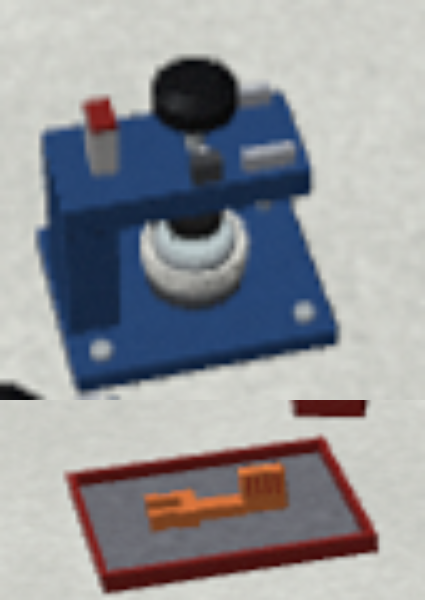

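The picture shows the clip lying flat in the tray and the press clear. I move above the knob with the gripper shut.

In the tool's units: -35.6 cm / 80 = -0.445, -5.7 cm / 80 = -0.0713.

Call:
{"op": "servo_tool", "data": {"moves": [[-0.0038,-0.025,0,0],[-0.01,-0.0625,0,0],[-0.0175,-0.1063,0,0],[-0.025,-0.15,0,0],[-0.0325,-0.1938,0,0],[-0.04,-0.2375,0,0],[-0.0475,-0.2813,0,0],[-0.055,-0.325,0,0],[-0.0625,-0.3688,0,0],[-0.0675,-0.4125,-0.0125,0],[-0.0713,-0.44,-0.025,0],[-0.0713,-0.445,-0.0375,0],[-0.0713,-0.445,-0.05,0],[-0.0713,-0.445,-0.0563,0],[-0.0713,-0.445,-0.0563,0],[-0.0713,-0.445,-0.0563,0],[-0.0713,-0.445,-0.0563,0]], "claw": 1}}

```text
time: 11.27
ee_pos: [0.5019, -0.1861, 0.1729]
tcp_rot: [180.0, 0.0, 163.1]
wrist_force: [-0.9, -0.6, 0.5]
opening: -0.0002
grasp_force: 0.0
```

In the tool's units: -2.1 cm / 80 = -0.0263, -2 cm / 80 = -0.025.

Call:
{"op": "servo_tool", "data": {"moves": [[0,0,-0.0075,0],[0,0,-0.015,0],[0,0,-0.0213,0],[0,0,-0.025,0],[0,0,-0.0263,0],[0,0,-0.0263,0],[0,0,-0.0263,0],[0,0,-0.0263,0]]}}

```text
time: 11.93
ee_pos: [0.5016, -0.1871, 0.1516]
tcp_rot: [-180.0, 0.0, 163.0]
wrist_force: [-0.4, 0.8, 0.9]
opening: 0.0001
grasp_force: 0.0
```

In the tool's units: -0.15 cm / 80 = -0.0019, -0.1 cm / 80 = -0.0013.

Call:
{"op": "servo_tool", "data": {"moves": [[0,0,-0.0006,0],[0,0,-0.0013,0],[0,0,-0.0019,0],[0,0,-0.0019,0],[0,0,-0.0019,0]]}}

```text
time: 12.35
ee_pos: [0.5015, -0.1871, 0.1498]
tcp_rot: [180.0, -0.0, 163.0]
wrist_force: [1.3, -0.0, -0.1]
opening: 0.0001
grasp_force: 0.0
```

In the tool's units: -0.15 cm / 80 = -0.0019, -0.1 cm / 80 = -0.0013.

Call:
{"op": "servo_tool", "data": {"moves": [[0,0,-0.0006,0],[0,0,-0.0013,0],[0,0,-0.0019,0],[0,0,-0.0019,0],[0,0,-0.0019,0]]}}

```text
time: 12.77
ee_pos: [0.5015, -0.187, 0.1483]
tcp_rot: [-180.0, -0.0, 163.0]
wrist_force: [0.3, -0.5, -0.7]
opening: -0.0
grasp_force: 0.0
```

In the tool's units: -0.1 cm / 80 = -0.0013, -0.05 cm / 80 = -0.0006.

Call:
{"op": "servo_tool", "data": {"moves": [[0,0,-0.0006,0],[0,0,-0.0013,0],[0,0,-0.0013,0],[0,0,-0.0013,0]]}}

```text
time: 13.1
ee_pos: [0.5015, -0.1871, 0.1475]
tcp_rot: [-180.0, 0.0, 163.0]
wrist_force: [-0.5, 0.8, 1.8]
opening: -0.0001
grasp_force: 1.2
```

In the tool's units: -0.1 cm / 80 = -0.0013, -0.05 cm / 80 = -0.0006.

Call:
{"op": "servo_tool", "data": {"moves": [[0,0,-0.0006,0],[0,0,-0.0013,0],[0,0,-0.0013,0],[0,0,-0.0013,0]]}}

```text
time: 13.43
ee_pos: [0.5015, -0.187, 0.1463]
tcp_rot: [-180.0, 0.0, 163.0]
wrist_force: [-1.1, 1.6, 2.7]
opening: 0.0
grasp_force: 1.3
```

In the tool's units: -0.2 cm / 80 = -0.0025, -0.1 cm / 80 = -0.0013.

Call:
{"op": "servo_tool", "data": {"moves": [[0,0,-0.0013,0],[0,0,-0.0025,0],[0,0,-0.0025,0],[0,0,-0.0025,0]]}}

```text
time: 13.77
ee_pos: [0.5015, -0.187, 0.1443]
tcp_rot: [-180.0, 0.0, 163.0]
wrist_force: [-0.4, 0.5, 2.7]
opening: -0.0
grasp_force: 1.6
```

In the tool's units: -0.2 cm / 80 = -0.0025, -0.1 cm / 80 = -0.0013.

Call:
{"op": "servo_tool", "data": {"moves": [[0,0,-0.0013,0],[0,0,-0.0025,0],[0,0,-0.0025,0],[0,0,-0.0025,0]]}}

```text
time: 14.1
ee_pos: [0.5016, -0.1871, 0.1423]
tcp_rot: [-180.0, 0.0, 163.0]
wrist_force: [-1.1, -0.3, 4.1]
opening: -0.0004
grasp_force: 1.9
```

In the tool's units: -0.2 cm / 80 = -0.0025, -0.1 cm / 80 = -0.0013.

Call:
{"op": "servo_tool", "data": {"moves": [[0,0,-0.0013,0],[0,0,-0.0025,0],[0,0,-0.0025,0],[0,0,-0.0025,0]]}}

```text
time: 14.43
ee_pos: [0.5015, -0.187, 0.1403]
tcp_rot: [-180.0, 0.0, 163.0]
wrist_force: [-0.4, 0.9, 3.7]
opening: 0.0001
grasp_force: 2.2
```

In the tool's units: -0.3 cm / 80 = -0.0038, -0.2 cm / 80 = -0.0025.

Call:
{"op": "servo_tool", "data": {"moves": [[0,0,-0.0013,0],[0,0,-0.0025,0],[0,0,-0.0038,0],[0,0,-0.0038,0],[0,0,-0.0038,0]]}}

```text
time: 14.85
ee_pos: [0.5016, -0.1871, 0.1378]
tcp_rot: [-180.0, 0.0, 163.0]
wrist_force: [-1.7, 1.0, 7.4]
opening: -0.0003
grasp_force: 4.0
```

In the tool's units: -0.13 cm / 80 = -0.0016, -0.1 cm / 80 = -0.0013.

Call:
{"op": "servo_tool", "data": {"moves": [[0,0,-0.0006,0],[0,0,-0.0013,0],[0,0,-0.0016,0],[0,0,-0.0016,0],[0,0,-0.0016,0],[0,0,-0.0016,0],[0,0,-0.0016,0],[0,0,-0.0016,0]]}}

```text
time: 15.52
ee_pos: [0.5016, -0.1871, 0.1367]
tcp_rot: [-180.0, 0.0, 163.0]
wrist_force: [-2.7, 0.3, 8.8]
opening: -0.0003
grasp_force: 4.6
```

```bash
python3 - <<'E'
from h import *
f=[];z=[]
for i in range(8):
    s=camera("side")[...,::-1];o=get_obs();f.append(o["wrist_force"]);z.append(o["ee_pos"][2])
print(np.mean(f,0),np.mean(z),o["time"])
cv2.imwrite("pics/s5.png",np.hstack([cv2.resize(s[190:280,220:305],(510,540),interpolation=2)]))
E
```

```text
[-2.13557186  0.89185615  9.33784386] 0.13671111243712158 15.9167
```

View pics/s5.png

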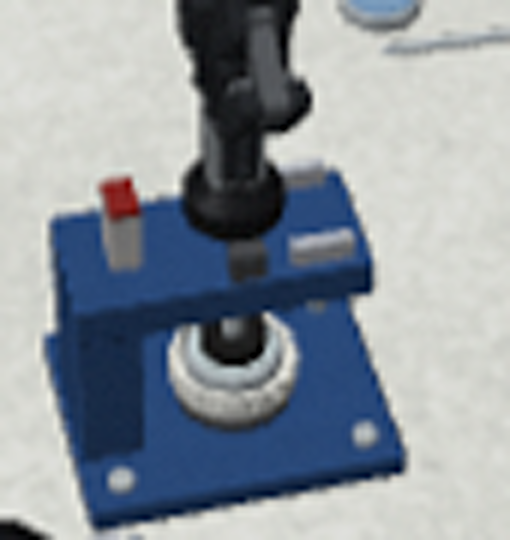

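The view shows the knob at crop (233,200), nearly level with the gauge top. Height and force put it at about 11.4 mm, so I add 0.6 mm.

In the tool's units: -0.06 cm / 80 = -0.0008, -0.03 cm / 80 = -0.0004.

Call:
{"op": "servo_tool", "data": {"moves": [[0,0,-0.0004,0],[0,0,-0.0008,0],[0,0,-0.0008,0],[0,0,-0.0008,0],[0,0,-0.0008,0],[0,0,-0.0008,0]]}}

```text
time: 16.42
ee_pos: [0.5016, -0.1871, 0.1362]
tcp_rot: [-180.0, 0.1, 163.0]
wrist_force: [-3.5, 0.9, 9.6]
opening: 0.0001
grasp_force: 4.8
```

```bash
python3 - <<'E'
from h import *
f=[];z=[]
for i in range(10):
    t=camera("side");o=get_obs();f.append(o["wrist_force"]);z.append(o["ee_pos"][2])
print(np.mean(f,0),np.mean(z),o["time"])
m=cv2.inRange(cv2.cvtColor(t,cv2.COLOR_RGB2HSV),(8,120,90),(22,255,255));print("orange in side",cv2.boundingRect(m))
E
```

```text
[-2.8018552   0.98118594  9.77024682] 0.13618882281854777 16.9167
orange in side (67, 59, 445, 325)
```

The force is 9.8 N, as expected at 12 mm, and the tip height is 136.2 mm. I hand the job in.

```bash
python3 -c "
from workcell import *
print(job_done())"
```

```text
the job is handed in; nothing more can be done
None
```

I pulled the clip out and laid it in the red tray, and the job is handed in with the gripper still holding the knob about 12 mm down (tip at 136.2 mm, 9.8 N).

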